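Show the hidden mark to the inspection camera

ROBOT

A 7-joint arm with a two-finger parallel gripper is mounted at the origin on the work surface. World frame = base frame: x ahead of the robot, y to its left, z up, the work surface at z = 0. Lengths are in m, angles in rad, forces in N, time in s.
With the tool pointing down it reaches from about 0.4 to 0.85 m from the base axis. Payload 4.5 kg.
Tool frame: the origin (TCP) lies at the very end of the fingers, on their centre line; the grasp point (between the pads) lies 19 mm behind it; z points along the fingers, y is the direction in which the jaws open and shut (so a half turn about z gives the same grasp; the last joint's range is limited). The gripper opens to 88 mm and grips with 3 to 60 N. Pads are 18 mm wide; open, the fingers measure 123 mm over their backs; the gripper's body (75 mm by 187 mm) begins 45 mm behind the grasp point.
Start: joints at [-1.257, 0.689, -0.195, 1.565, 0.157, 0.902, -0.215], TCP at [0.173, 0.601, 0.239] pointing down, gripper open.
Joint ranges: [-3.01, 3.01], [-0.46, 2.08], [-1.47, 1.51], [0.13, 2.56], [-1, 4.14], [0.04, 2.09], [-2.66, 2.66]. Speed limits (rad/s): [2.57, 2.57, 3.14, 3.14, 3.14, 3.14, 3.14].

INTERFACE

Orientations are given as a unit quaternion [x, y, z, w].
In Python, from plant import telemetry, imaging, r gives the robot as it stands.
- The arm moves only by the shell command python3 -m creep 'ROWS' [FORCE]. ROWS is JSON, a list of rows, each a list of 5 numbers: the closure in counts, from 0 (fully open) to 255 (shut), then the shift along the tool's x, y, z in m, then the turn about the tool's z in degrees. In form: [[fingers, x, y, z, yaw], ...]. A call has 1 to 10 rows; each row is the pose to reach, as a shift and turn from the pose commanded when the call began, along the tool's axes at that moment; what a row does not reach only later rows make up. A row lasts 1/8 s, in which the tool goes at most 62.5 mm and 10.7 degrees, less where a joint would pass 70% of its speed; a pose out of reach is approached as far as the arm can. A call with a gripper value outside its range is refused whole. The fingers move at their own pace and stop on an object; FORCE is the grip in N (left out, the last holds). Time passes only in rows, so rows that repeat a pose let the fingers close. It gives the time, the measured TCP pose, the force and the opening at its end, in the units of the state.
- telemetry.get_state(): the state, without advancing time (a new reading comes with each control period).
- imaging.snapshot(name): name is "side" or "top"; returns a dict with "image" (420x560x3 uint8, blue, green, red), "camera_matrix" (3x3 intrinsics, pixels), "R" (3x3) and "t" (3): a world point X has camera coordinates R X + t. Camera axes: x right, y down, z forward; pixel columns grow to the right and rows downward; lengths in m; the calibration is good to about 2 mm. A picture is of the moment at which its call begins. There is no depth.
- r.finish_job(): hands the job in, once; it reports no verdict.
Trained networks look in a picture, given as the dict that the camera call returned (one of the last four; its "shot" number tells which), for a name from the list of things; names that differ only in an ending like _2 or _b are one class to them, and where a whole thing is asked for, a point or a joint stands for the part that bears it (a point fixed in the world has none). Each returns a list of dicts, best first, with "score" (0 to 1); they miss things now and then, are a little off and sometimes report something else, mostly with a low value. They report only what shows in the picture. A call takes as long as a camera call. They do not tell look-alikes from the thing itself.
- imaging.boxes_of(picture, target): "rect" ([left, top, right, bottom] in pixels, round what is visible of it).
- imaging.trace(picture, target): "pixels" (420x560 bool, what is visible of it) and "rect" ([left, top, right, bottom] in pixels, round what is visible of it).
- imaging.place_of(picture, target): "location" ([row, column] in pixels: a listed point, or the origin of a listed thing).
The state is a dict: "clock": time; "q": joint angles; "qd": joint speeds; "joint_torque": joint torques, N m; "tool_pos": TCP position; "eef_rot": TCP orientation; "contact_force": force on the tool from outside, world axes, zero at the start; "moment": the same for the moment, N m; "opening": opening from 0.0 (shut) to 1.0 (fully open).
Only numpy, scipy, OpenCV 4.12 (cv2) and the standard library are available. Lean on these libraries where they do the work, as an engineer would, in place of code of your own. Each camera call takes 0.05 s, during which the arm holds its last target.

TASK

Wake the inspection camera by pressing the green, then the yellow, then the blue key on the console, one at a time and each fully down. Then take the mirror's yellow handle and turn the mirror until the camera's red line, reflected, lands near the middle of the orange mark on the white case, so that the camera sees the mark. The mirror springs back, so finish while still holding the handle with the mirror still at that angle; leave the case and everything else on the table where it stands.

Things in the scene. Friction and masses are not known exactly. Their poses are not given: they have to be found in the camera images.
- stand: Fixed inspection stand, plate 360 x 70 x 12 mm. Origin on the table under the mirror's pivot; its x axis points along the plate to the white camera, whose lens looks back at the pivot from 217 mm away, 62 mm above the table (camera top at 90 mm). A thin red line, the camera's aiming beam, runs from lens to mirror. Position and yaw vary.
- mirror (a joint): Turn of the upright mirror (86 mm wide, top 102 mm above the table) about a vertical axis in its glass, above the stand's origin, rad. 0 = rest, glass facing the camera squarely (normal along the stand's +x); grows clockwise seen from above, stop at 1.0. A spring turns it back to 0 (torque 0.075 N m + 0.25 N m per rad, about 1 to 3.5 N at the handle).
- handle: Yellow upright round pin, 16 mm diameter, on a lever behind the mirror, 90 mm from its axis: in the stand's frame at (-90 cos q, 90 sin q) mm at mirror joint value q. Origin on the pin's axis at gripping height, 102 mm above the table; the pin reaches 25 mm above and 43 mm below that; the lever's top is 69 mm above the table. The pin spins freely about its own axis.
- sight: The camera's sight line after reflection: a thin red line, drawn 230 mm long, level, 62 mm above the table. Origin at the mirror's pivot, x axis along the reflected line. As with any mirror it swings clockwise (from above) by twice the mirror's turn; at 0 it runs straight back to the camera.
- case: White display case under inspection, 70 x 70 x 100 mm, 0.3 to 0.5 kg, loose, standing on the table clockwise (from above) of the camera as seen from the mirror. Origin at the centre of its underside; its +x wall bears the orange mark and is turned roughly to the mirror.
- mark (a point): Centre of the orange square mark (44 mm) on the case's wall, 62 mm above the table, 165 to 275 mm from the mirror's pivot; an orange strip on the case's top edge stands over it.
- console: Fixed white key console, 110 x 190 x 45 mm, origin at the centre of its underside. Three round spring keys on top in a row along its y axis, 55 mm apart; which colour is where varies.
- green (a joint): Travel of the green key, m: 0 up, 0.006 fully down; springs back; fully down takes about 4 N. It counts as pressed beyond 0.004.
- green_top (a point): Centre of the top face of the green key (30 mm diameter) when up; pressed straight down.
- yellow (a joint): Travel of the yellow key, m: 0 up, 0.006 fully down; springs back; fully down takes about 4 N. It counts as pressed beyond 0.004.
- yellow_top (a point): Centre of the top face of the yellow key (30 mm diameter) when up; pressed straight down.
- blue (a joint): Travel of the blue key, m: 0 up, 0.006 fully down; springs back; fully down takes about 4 N. It counts as pressed beyond 0.004.
- blue_top (a point): Centre of the top face of the blue key (30 mm diameter) when up; pressed straight down.
- bottle: Bystander: blue bottle, 72 mm diameter, 190 mm tall; origin low on it. Leave it alone.
- mug: Bystander: white mug, 80 mm diameter, 90 mm tall; origin low on it. Leave it alone.
- tape: Bystander: tape roll lying flat, 90 mm diameter, 24 mm tall; origin low on it. Leave it alone.
- screwdriver: Bystander: screwdriver lying on the table; origin low on it. Leave it alone.
- hammer: Bystander: hammer lying on the table; origin low on it. Leave it alone.
- jar: Bystander: amber jar, 60 mm diameter, 65 mm tall; origin low on it. Leave it alone.
There are look-alikes about, which are no part of the job. Leave any black or turquoise look-alike of the case alone.

How it is judged:
On the way, in this order (a step that is already met when the one before it is completed fails the run):
1. the green key is pressed down, the other two are not (value of joint green above 0.004 m and value of joint each of yellow, blue below 0.002 m), for 0.05 s.
2. the yellow key is pressed down, the other two are not (value of joint yellow above 0.004 m and value of joint each of green, blue below 0.002 m), for 0.05 s.
3. the blue key is pressed down, the other two are not (value of joint blue above 0.004 m and value of joint each of green, yellow below 0.002 m), for 0.05 s.
4. the fingers hold the mirror where the reflected line meets the mark (y of mark in the frame of sight between -0.02 and 0.02 m and x of mark in the frame of sight above 0.1 m and contact force between the fingers and handle above 0.5 N and velocity of joint mirror between -0.1 and 0.1 rad/s), for 0.4 s.
At the end, for the whole second after the job is handed in: The fingers still bear on the yellow handle (over 0.5 N), the mirror is at rest (under 0.1 rad/s), the reflected line passes within 20 mm of the mark's centre, all keys are up, and the case stands upright within 12 mm of where it was (all of step 4 and distance of case from where it was at the start of the episode below 0.012 m and angle between case's own z axis and vertical below 0.1 rad and value of joint each of green, yellow, blue below 0.002 m); the arm keeps its last pose, push and grip.
It fails at once if two keys pressed together (value of joint each of green, yellow above 0.003 m or value of joint each of green, blue above 0.003 m or value of joint each of yellow, blue above 0.003 m).
It fails at once if the case is shifted by more than 12 mm or tipped (distance of case from where it was at the start of the episode above 0.012 m or angle between case's own z axis and vertical above 0.2 rad).
It fails at once if a bystander is moved by more than 25 mm (distance of any of bottle, mug, tape, screwdriver, hammer, jar from where it was at the start of the episode above 0.025 m).
It also fails if it takes over 54 s, if anything falls off the work surface, if the arm or the gripper's body presses on something with over 40 N, if the wrist force passes 120 N, or if a joint passes its speed limit or range.

## Working session

There is one attempt and no reset: what is moved stays moved. The work goes in short steps, Python scripts to look and compute and a shell command to move; the robot and the scene stay as the last step left them, time stands still between calls to the robot, and variables do not carry over. Pictures are saved under pics/ and viewed, and the job is handed in when it is done.

```bash
ls; mkdir -p pics
cat > h.py <<'E'
import numpy as np, cv2, pickle
from plant import telemetry, imaging, r
def snap(n,fn):
    s=imaging.snapshot(n); cv2.imwrite('pics/'+fn,s['image']); return s
def ray(s,uv):
    K=np.array(s['camera_matrix']);R=np.array(s['R']);t=np.array(s['t'])
    d=R.T@np.linalg.solve(K,[uv[0],uv[1],1.]); return -R.T@t,d
def atz(s,uv,z):
    c,d=ray(s,uv); return c+d*(z-c[2])/d[2]
def tri(s1,u1,s2,u2):
    c1,d1=ray(s1,u1);c2,d2=ray(s2,u2);d1/=np.linalg.norm(d1);d2/=np.linalg.norm(d2)
    A=np.stack([d1,-d2],1);k=np.linalg.lstsq(A,c2-c1,rcond=None)[0]
    p,q=c1+k[0]*d1,c2+k[1]*d2
    return (p+q)/2,np.linalg.norm(p-q)
def proj(s,X):
    c=np.array(s['camera_matrix'])@(np.array(s['R'])@np.array(X)+np.array(s['t']));return c[:2]/c[2]
E
python3 - <<'E'
from h import *
st=telemetry.get_state();print({k:np.round(v,3) for k,v in st.items()})
S={n:snap(n,n+'0.png') for n in('side','top')}
pickle.dump(S,open('s0.pkl','wb'))
for n in S: print(n,-np.array(S[n]['R']).T@S[n]['t'])
for o in ['green_top','yellow_top','blue_top','mark','handle','stand','case','console']:
    for n in S:
        print(o,n,[(np.round(d['location'][::-1],1).tolist(),round(d['score'],2)) for d in imaging.place_of(S[n],o)[:3]])
E
```

```text
pics
{'clock': np.float64(0.0), 'q': array([-1.257,  0.69 , -0.195,  1.566,  0.157,  0.902, -0.215]), 'qd': array([-0.001,  0.001,  0.001,  0.002, -0.001,  0.001,  0.   ]), 'joint_torque': array([ 1.0000e-03, -5.2756e+01, -1.2670e+00, -1.5343e+01, -5.3000e-02,
        6.0000e-03,  0.0000e+00]), 'tool_pos': array([0.172, 0.6  , 0.238]), 'eef_rot': array([ 0.139,  0.99 , -0.001, -0.   ]), 'contact_force': array([-0.206, -1.025,  0.125]), 'moment': array([ 0.028,  0.006, -0.039]), 'opening': np.float64(0.999)}
side [ 0.04749369 -0.92913239  0.74982863]
top [ 0.4269676  -0.01049577  1.56662439]
green_top side [([313.9, 282.8], 0.53), ([264.2, 254.8], 0.53)]
green_top top [([355.7, 242.8], 0.54)]
yellow_top side [([404.2, 301.0], 0.55), ([333.9, 299.9], 0.49)]
yellow_top top [([374.6, 247.8], 0.51)]
blue_top side [([345.4, 315.8], 0.5), ([188.3, 180.2], 0.21)]
blue_top top [([393.2, 243.6], 0.49)]
mark side [([268.5, 266.3], 0.98), ([221.3, 229.2], 0.9), ([250.6, 234.4], 0.58)]
mark top [([260.7, 280.7], 0.95), ([319.9, 266.4], 0.83), ([284.3, 254.1], 0.71)]
handle side [([234.8, 165.0], 0.48)]
handle top [([207.4, 215.1], 0.61), ([181.3, 233.0], 0.37)]
stand side [([259.7, 198.9], 0.88)]
stand top [([207.9, 218.0], 0.84), ([429.4, 238.6], 0.45)]
case side [([255.4, 292.0], 0.8), ([209.4, 240.7], 0.68), ([268.1, 252.9], 0.61)]
case top [([285.2, 254.1], 0.93), ([321.9, 276.3], 0.63), ([252.6, 287.6], 0.61)]
console side [([335.0, 319.7], 0.71)]
console top [([370.6, 245.5], 0.56)]
```

```bash
python3 -c "
import cv2
for n in('side','top'):
    i=cv2.imread(f'pics/{n}0.png'); cv2.imwrite(f'pics/{n}0b.png',cv2.resize(i[100:360,140:480] if n=='side' else i[130:350,130:430],None,fx=2.3,fy=2.3,interpolation=cv2.INTER_CUBIC))"
```

```text
(no output)
```

View pics/side0.png

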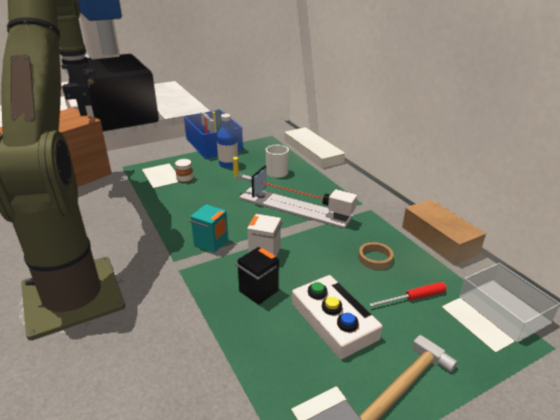

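View pics/top0.png

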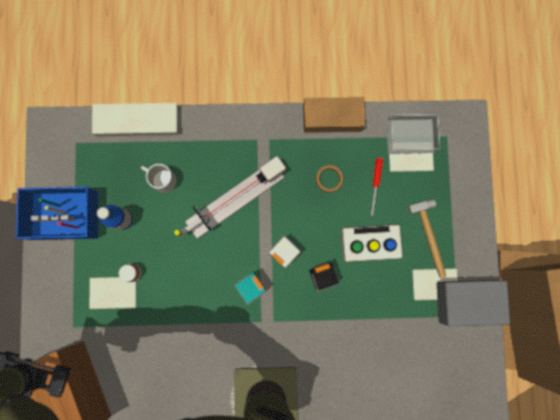

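View pics/side0b.png

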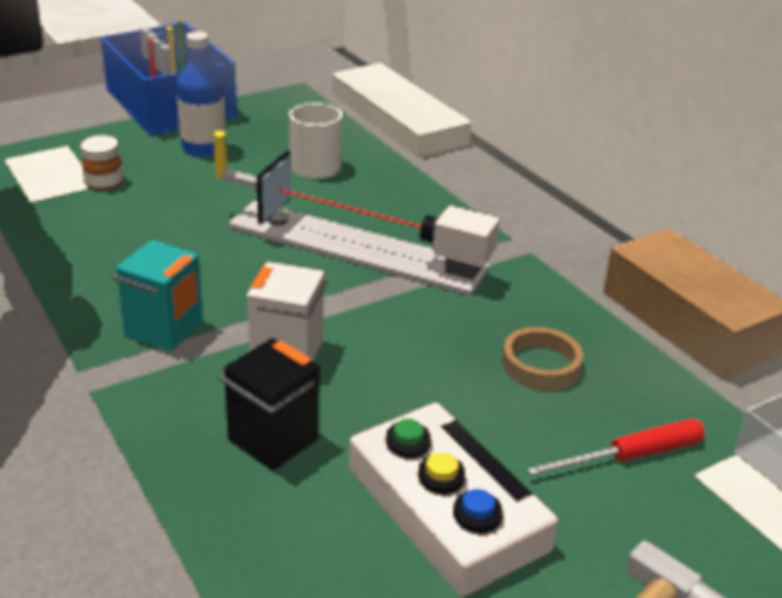

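View pics/top0b.png

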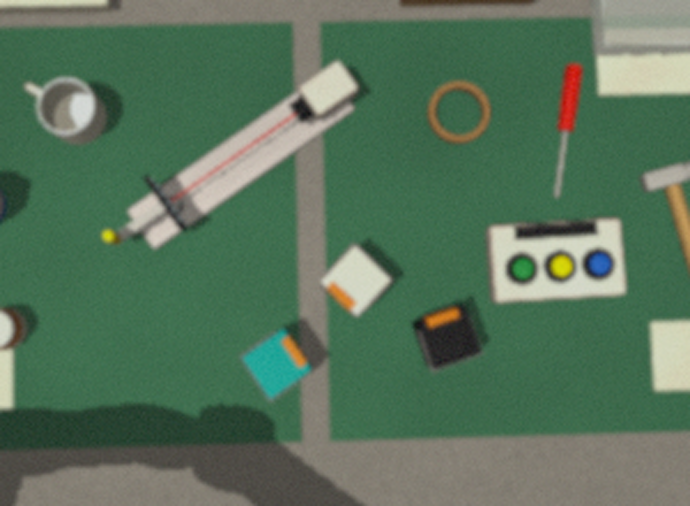

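Candidates for the case: white (top 285,251; side 264,237), turquoise (top 251,288; side 209,228) and black (top 324,275; side 259,275). The white one fits the "white case" description. It also stands clockwise of the camera, and its orange strip is visible in the enlarged crop. Keys from left to right are green, yellow, blue. Next I'll measure.

Run:
```python
from h import *
S=pickle.load(open('s0.pkl','rb'));s,t=S['side'],S['top']
def cent(S,lo,hi,rect):
    h=cv2.cvtColor(S['image'],cv2.COLOR_BGR2HSV);m=cv2.inRange(h,np.array(lo),np.array(hi))
    k=np.zeros_like(m);a,b,c,d=rect;k[b:d,a:c]=m[b:d,a:c];ys,xs=np.nonzero(k);return np.array([xs.mean(),ys.mean()]),len(xs),np.stack([xs,ys],1)
col={'green':((45,120,60),(75,255,255)),'yellow':((22,140,90),(35,255,255)),'blue':((100,140,80),(125,255,255))}
for c,rs,rt in[('green',(306,280,330,298),(349,238,366,255)),('yellow',(322,294,344,312),(365,236,382,254)),('blue',(337,310,360,332),(382,236,400,254))]:
    u,n,_=cent(s,*col[c],rs);v,n2,_=cent(t,*col[c],rt)
    p,e=tri(s,u,t,v);print(c,u.round(1),n,v.round(1),n2,p.round(4),'gap',round(e,4),'z.06',atz(t,v,.06).round(4))
# handle
u,n,pu=cent(s,*col['yellow'],(230,150,242,182));v,n2,pv=cent(t,*col['yellow'],(170,225,190,240))
print('handle side',u,n,pu.min(0),pu.max(0),'top',v,n2,pv.min(0),pv.max(0))
# red beam in top
h=cv2.cvtColor(t['image'],cv2.COLOR_BGR2HSV).astype(int)
b=t['image'].astype(int);m=(b[:,:,2]-b[:,:,1]>25);k=np.zeros_like(m);k[165:230,195:268]=m[165:230,195:268]
ys,xs=np.nonzero(k);P=np.stack([xs,ys],1).astype(np.float32);vx,vy,x0,y0=cv2.fitLine(P,cv2.DIST_HUBER,0,.01,.01).ravel()
print('beam n',len(xs),xs.min(),xs.max(),vx,vy,x0,y0)
A=atz(t,(xs.min(),y0+(xs.min()-x0)*vy/vx),.062);B=atz(t,(xs.max(),y0+(xs.max()-x0)*vy/vx),.062);print(A,B,'yaw',np.degrees(np.arctan2(B[1]-A[1],B[0]-A[0])),np.linalg.norm(B-A))
# orange strip
for S_,r_ in((t,(268,248,292,268)),(s,(240,210,262,232))):
    u,n,pp=cent(S_,(4,150,120),(18,255,255),r_);print('orange',u,n,pp.min(0),pp.max(0),atz(S_,u,.1).round(4))
    if S_ is t: ut=u
    else: print('tri',tri(t,ut,s,u))
# case mask
d=imaging.place_of
for n in('top','side'):
    for dd in imaging.trace(S[n],'case')[:4]:
        print(n,np.round(dd['rect'],1),dd['score'])
        if n=='top':
            mm=dd['pixels'].astype(np.uint8);c,_=cv2.findContours(mm,0,2);print(cv2.minAreaRect(max(c,key=len)))
```

```text
green [317.1 287.6] 105 [356.8 246.4] 73 [ 0.4912 -0.3082  0.0626] gap 0.0008 z.06 [ 0.4917 -0.3089  0.06  ]
yellow [331.7 302.6] 144 [373.5 245.3] 83 [ 0.4934 -0.3629  0.0624] gap 0.0009 z.06 [ 0.4939 -0.3637  0.06  ]
blue [347.5 318.7] 145 [390.2 244.4] 77 [ 0.4953 -0.4177  0.063 ] gap 0.0007 z.06 [ 0.4957 -0.4187  0.06  ]
handle side [235.32926829 165.76829268] 82 [233 157] [238 176] top [177.34375 232.5    ] 32 [174 230] [181 235]
beam n 182 204 258 0.81943494 -0.5731722 231.65211 197.57558
[0.59885498 0.18620839 0.062     ] [0.71986156 0.00823722 0.062     ] yaw -55.78733819112831 0.21521228820140723
orange [277.58139535 258.51162791] 43 [273 254] [282 263] [ 0.4575 -0.0487  0.1   ]
orange [253.21052632 220.23684211] 38 [250 216] [257 224] [ 0.4594 -0.0459  0.1   ]
tri (array([ 0.45773187, -0.04877566,  0.10218878]), np.float64(0.0005482140804764366))
top [233.5 273.7 262.9 303.2] 0.93
((250.1153564453125, 287.423095703125), (24.12946128845215, 23.574758529663086), 56.3099365234375)
top [308.6 260.5 341.3 288.4] 0.91
((324.08599853515625, 276.0407409667969), (24.485288619995117, 25.427030563354492), 70.34617614746094)
top [272.6 237.8 299.6 266.8] 0.56
((284.2551574707031, 251.33790588378906), (23.584918975830078, 23.751007080078125), 41.6335334777832)
side [235.6 250.5 280.2 304.8] 0.71
side [247.7 214.6 280.3 256.9] 0.65
side [188.4 205.1 229.5 253.1] 0.65
```

```bash
python3 -c "
import cv2,numpy as np
i=cv2.imread('pics/top0.png');a=cv2.resize(i[232:272,262:312],None,fx=8,fy=8,interpolation=cv2.INTER_NEAREST)
b=cv2.resize(i[195:245,165:215],None,fx=8,fy=8,interpolation=cv2.INTER_NEAREST)[:320]
i=cv2.imread('pics/side0.png');c=cv2.resize(i[205:270,235:295],None,fx=6,fy=6,interpolation=cv2.INTER_NEAREST)[:320]
cv2.imwrite('pics/crop1.png',np.hstack([a,b]));cv2.imwrite('pics/crop2.png',c)"
```

```text
(no output)
```

View pics/crop1.png

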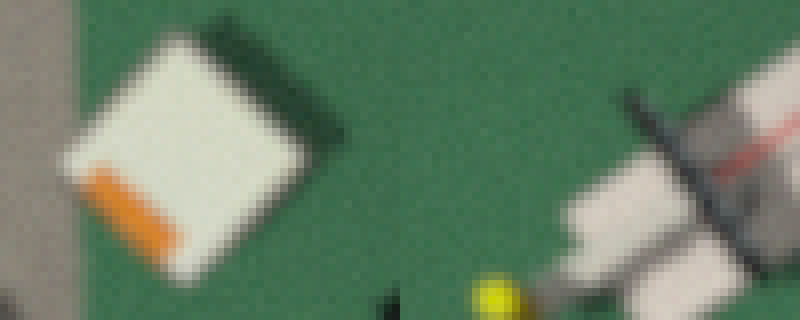

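View pics/crop2.png

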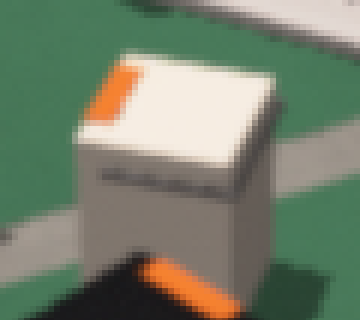

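Run:
```python
from h import *
S=pickle.load(open('s0.pkl','rb'));s,t=S['side'],S['top']
H=atz(t,(177.34,232.5),.127);print('handle',H, 'side@.105', atz(s,(235.33,165.8),.106), proj(s,[*H[:2],.127]),proj(s,[*H[:2],.059]))
A=np.array([.59885,.18621]);B=np.array([.71986,.00824]);yaw=np.arctan2(*(B-A)[::-1]);u=np.array([np.cos(yaw),np.sin(yaw)])
print('pivot from handle',H[:2]+.09*u,'from lens',B-.217*u,'cross offset of handle', np.cross(u,H[:2]-A))
d=H[:2]-(B); y2=np.arctan2(*(-d)[::-1]);print('yaw via handle-lens',np.degrees(y2),np.linalg.norm(d))
C=atz(t,(284.3,251.3),.1);M=atz(t,(277.58,258.51),.1);n=(M-C)[:2];print('case',C,'strip',M,np.linalg.norm(n));n/=np.linalg.norm(n)
for mk in (C[:2]+.035*n, M[:2]+.004*n):
  for P in (H[:2]+.09*u,B-.217*u):
    v=mk-P;ang=np.arctan2(v[1],v[0]);q=-(ang-yaw)/2
    print('mark',mk,'dist',np.linalg.norm(v),'q',q, 'handle target',P+.09*np.array([np.cos(yaw)*-np.cos(q)-np.sin(yaw)*np.sin(q),-np.sin(yaw)*np.cos(q)+np.cos(yaw)*np.sin(q)]))
```

```text
handle [0.54467141 0.26043687 0.127     ] side@.105 [0.5410519  0.25193719 0.106     ] [234.99481932 158.5207758 ] [235.92093414 177.51941964]
pivot from handle [0.59527656 0.18601161] from lens [0.59784534 0.18768755] cross offset of handle -0.003066592854365842
yaw via handle-lens -55.214217391705105 0.3070737751789972
case [ 0.47973792 -0.07050406  0.1       ] strip [ 0.45753198 -0.04871735  0.1       ] 0.031108910448878955
mark [ 0.45475447 -0.04599228] dist 0.27124207914685405 q 0.5708657525521754 handle target [0.59291217 0.27598055]
mark [ 0.45475447 -0.04599228] dist 0.2740096023210257 q 0.5732907298650551 handle target [0.59569913 0.27766196]
mark [ 0.45467673 -0.04591601] dist 0.2712171353262688 q 0.571061187570439 handle target [0.59292976 0.27598101]
mark [ 0.45467673 -0.04591601] dist 0.2739851727759474 q 0.5734844091070463 handle target [0.59571656 0.27766237]<stdin>:5: DeprecationWarning: Arrays of 2-dimensional vectors are deprecated. Use arrays of 3-dimensional vectors instead. (deprecated in NumPy 2.0)
```

```bash
cat >> h.py <<'E'
from scipy.spatial.transform import Rotation as Ro
def rel(goal,st=None,pos=None):
    st=st or telemetry.get_state();R=Ro.from_quat(st['eef_rot']).as_matrix()
    return (R.T@(np.array(goal)-np.array(st['tool_pos'] if pos is None else pos))).round(4)
E
python3 - <<'E'
from h import *
S=pickle.load(open('s0.pkl','rb'));s,t=S['side'],S['top']
for o,z in(('bottle',.19),('mug',.09),('jar',.065),('tape',.024)):
    for n in S:
        for d in imaging.trace(S[n],o)[:1]:print(o,n,np.round(d['rect'],0),round(d['score'],2))
    p=[imaging.place_of(S[n],o) for n in S]
    if all(p): print(o,tri(s,p[0][0]['location'][::-1],t,p[1][0]['location'][::-1]))
print('bottle cap',atz(t,(103,213),.19),'mug rim',atz(t,(159,177),.09))
R=Ro.from_quat(telemetry.get_state()['eef_rot']).as_matrix();print(R.round(3))
for g in [(.35,.42,.24),(.5,.2,.24),(.55,-.05,.24),(.491,-.308,.15)]: print(g,rel(g))
E
```

```text
bottle side [217. 112. 235. 168.] 0.64
bottle top [ 99. 202. 134. 229.] 0.6
bottle (array([ 0.60447836,  0.47188   , -0.00593478]), np.float64(0.0015657311144681618))
mug side [264. 146. 292. 178.] 0.97
mug top [143. 161. 176. 191.] 0.68
mug (array([ 0.7356486 ,  0.33759044, -0.0021867 ]), np.float64(0.0008737611112700347))
jar side [179. 161. 195. 184.] 0.59
jar top [120. 266. 142. 279.] 0.87
jar (array([ 0.4292168 ,  0.43793339, -0.00152303]), np.float64(0.017897151466475834))
tape side [358. 244. 393. 271.] 0.91
tape top [316. 169. 340. 192.] 0.49
tape (array([ 0.72675098, -0.22422576, -0.0069731 ]), np.float64(0.005759727340546739))
bottle cap [0.60239734 0.4675181  0.19      ] mug rim [0.7277108  0.32528303 0.09      ]
[[-0.961  0.276  0.   ]
 [ 0.276  0.961  0.   ]
 [ 0.     0.    -1.   ]]
(0.35, 0.42, 0.24) [-0.2204 -0.1247 -0.0013]
(0.5, 0.2, 0.24) [-0.4253 -0.2947 -0.0013]
(0.55, -0.05, 0.24) [-0.5424 -0.5212 -0.0013]
(0.491, -0.308, 0.15) [-0.5569 -0.7855  0.0887]
```

```bash
python3 -m creep '[[255,-0.055,-0.031,0,0],[255,-0.11,-0.062,0,0],[255,-0.165,-0.093,0,0],[255,-0.22,-0.125,0,0],[255,-0.27,-0.165,0,0],[255,-0.32,-0.205,0,0],[255,-0.37,-0.25,0,0],[255,-0.425,-0.295,0,0],[255,-0.455,-0.35,0,0],[255,-0.485,-0.405,0,0]]' 20; python3 -c "
from h import *
st=telemetry.get_state();print(st['q'].round(3) if hasattr(st['q'],'round') else st['q'])
for g in [(.53,-.1,.2),(.491,-.308,.12)]: print(g,rel(g,st))"
```

```text
clock: 3.05
tool_pos: [0.5235, 0.0937, 0.2388]
eef_rot: [0.139, 0.99, 0.0, 0.001]
contact_force: [0.8, -0.2, -0.6]
opening: 0.012
[-0.094  0.572 -0.271  1.845  0.214  0.751  0.81 ]
(0.53, -0.1, 0.2) [-0.0597 -0.1844  0.0388]
(0.491, -0.308, 0.12) [-0.0796 -0.3952  0.1186]
```

```bash
python3 -m creep '[[255,-0.02,-0.058,0.01,0],[255,-0.04,-0.116,0.02,0],[255,-0.06,-0.174,0.03,0],[255,-0.065,-0.23,0.05,0],[255,-0.07,-0.285,0.07,0],[255,-0.075,-0.34,0.09,0],[255,-0.08,-0.395,0.118,0],[255,-0.08,-0.395,0.118,0],[255,-0.08,-0.395,0.118,0]]'; python3 -c "
from h import *
st=telemetry.get_state();print(np.round(st['q'],3))
for g in [(.491,-.308,.065),(.493,-.363,.09),(.495,-.418,.09)]: print(g,rel(g,st))
snap('side','s1.png');snap('top','t1.png')"
```

```text
clock: 4.18
tool_pos: [0.4907, -0.3056, 0.1207]
eef_rot: [0.139, 0.99, 0.001, 0.0]
contact_force: [-0.7, 0.2, -0.0]
opening: 0.006
[ 0.635  0.799 -0.27   1.807  0.353  0.582  1.436]
(0.491, -0.308, 0.065) [-0.001  -0.0023  0.0557]
(0.493, -0.363, 0.09) [-0.0181 -0.0546  0.0306]
(0.495, -0.418, 0.09) [-0.0352 -0.1069  0.0306]
```

View pics/s1.png

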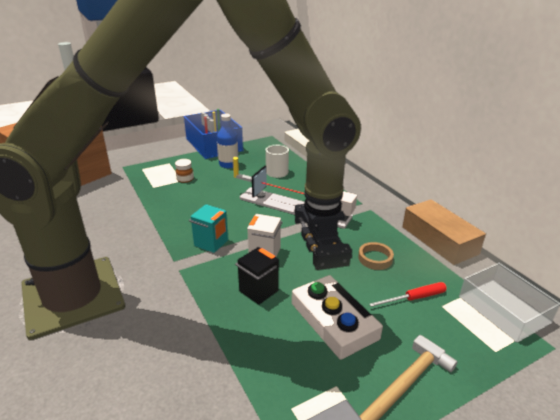

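The gripper hangs above the green key (fingertips near 322,265; key at 317,288), and nothing is touched. Press green.

```bash
python3 -m creep '[[255,0,-0.002,0.03,0],[255,0,-0.002,0.054,0],[255,0,-0.002,0.059,0],[255,0,-0.002,0.061,0],[255,0,-0.002,0.063,0],[255,0,-0.002,0.064,0],[255,0,-0.002,0.064,0]]'
```

```text
clock: 5.15
tool_pos: [0.4905, -0.3062, 0.0611]
eef_rot: [0.138, 0.99, -0.0, 0.001]
contact_force: [-6.0, 5.0, 29.0]
opening: 0.006
```

```bash
python3 -c "
from h import *
s=snap('side','s2.png');i=s['image'];cv2.imwrite('pics/s2c.png',cv2.resize(i[230:360,270:400],None,fx=4.5,fy=4.5,interpolation=cv2.INTER_CUBIC))"
```

```text
(no output)
```

View pics/s2c.png

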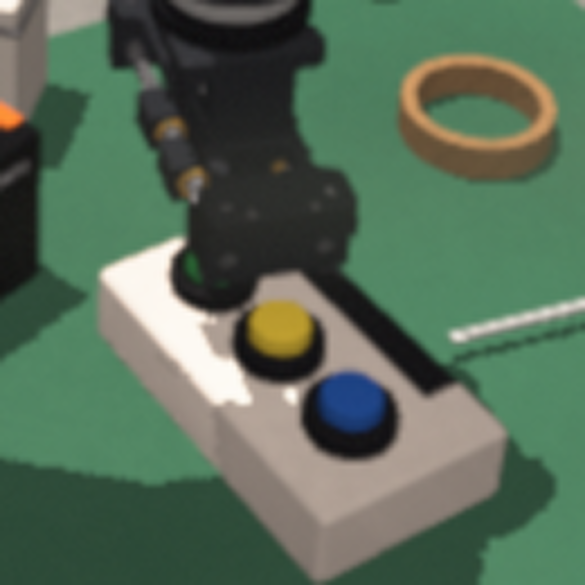

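```bash
for i in 1 2 3 4 5 6; do python3 -m creep '[[255,0,0,-0.002,0],[255,0,0,-0.002,0]]' | egrep 'tool_pos|force'; done
```

```text
tool_pos: [0.4905, -0.3063, 0.0613]
contact_force: [-3.3, 2.8, 13.1]
tool_pos: [0.4907, -0.3069, 0.062]
contact_force: [-0.0, 2.7, 3.1]
tool_pos: [0.4906, -0.308, 0.0631]
contact_force: [1.3, 1.7, 3.4]
tool_pos: [0.4902, -0.3085, 0.0648]
contact_force: [1.1, 1.2, 2.1]
tool_pos: [0.4897, -0.3086, 0.0667]
contact_force: [0.7, 0.2, 1.1]
tool_pos: [0.4889, -0.3083, 0.0685]
contact_force: [-0.4, -0.2, -0.1]
```

The force fades as a spring would from z=0.061 to 0.067, so green went fully down and its top is at about 0.067. Yellow next.

```bash
python3 -c "
from h import *
st=telemetry.get_state()
print(rel((.4930,-.363,.085),st))"
```

```text
[-0.019  -0.0515 -0.0165]
```

```bash
python3 -m creep '[[255,0,0,-0.016,0],[255,-0.009,-0.025,-0.016,0],[255,-0.019,-0.0515,-0.016,0],[255,-0.019,-0.0515,-0.016,0],[255,-0.019,-0.0515,-0.001,0],[255,-0.019,-0.0515,0.004,0],[255,-0.019,-0.0515,0.008,0],[255,-0.019,-0.0515,0.010,0],[255,-0.019,-0.0515,0.010,0],[255,-0.019,-0.0515,0.010,0]]'
```

```text
clock: 7.95
tool_pos: [0.4937, -0.3609, 0.0612]
eef_rot: [0.139, 0.99, 0.0, -0.001]
contact_force: [-4.9, 5.2, 23.1]
opening: 0.006
```

```bash
python3 -m creep '[[255,0,0,-0.015,0],[255,0,0,-0.026,0],[255,-0.009,-0.026,-0.026,0],[255,-0.017,-0.053,-0.026,0],[255,-0.017,-0.053,-0.026,0],[255,-0.017,-0.053,-0.010,0],[255,-0.017,-0.053,-0.005,0],[255,-0.017,-0.053,0,0],[255,-0.017,-0.053,0,0],[255,-0.017,-0.053,0,0]]'
```

```text
clock: 9.2
tool_pos: [0.4956, -0.4164, 0.0612]
eef_rot: [0.139, 0.99, 0.001, -0.001]
contact_force: [-6.6, 5.3, 21.2]
opening: 0.008
```

```bash
python3 -m creep '[[255,0,0,-0.04,0],[255,0,0,-0.10,0],[255,0.005,0.05,-0.15,0],[255,0.01,0.105,-0.175,0],[255,0.015,0.165,-0.175,0],[255,0.02,0.225,-0.175,0],[255,0.025,0.285,-0.175,0],[255,0.03,0.345,-0.175,0],[255,0.04,0.405,-0.175,0],[255,0.05,0.465,-0.175,0]]'; python3 -c "
from h import *
st=telemetry.get_state();print(np.round(st['q'],3))
for g in [(.545,.26,.2),(.545,.26,.083)]: print(g,rel(g,st))"
```

```text
clock: 10.45
tool_pos: [0.5751, 0.045, 0.2332]
eef_rot: [0.139, 0.99, -0.0, -0.001]
contact_force: [1.6, -0.3, -0.3]
opening: 0.003
[ 0.029  0.642 -0.316  1.716  0.256  0.826  0.889]
(0.545, 0.26, 0.2) [0.088  0.1985 0.0332]
(0.545, 0.26, 0.083) [0.0878 0.1986 0.1502]
```

```bash
python3 -m creep '[[0,0.022,0.05,0,9],[0,0.044,0.1,0.01,18],[0,0.066,0.15,0.02,27],[0,0.088,0.1985,0.035,36],[0,0.088,0.1985,0.04,46],[0,0.088,0.1985,0.05,56],[0,0.088,0.1985,0.06,56],[0,0.088,0.1985,0.06,56]]'; python3 -c "
from h import *
st=telemetry.get_state();print(np.round(st['q'],3))
for g in [(.545,.26,.083)]: print(g,rel(g,st),Ro.from_quat(st['eef_rot']).as_matrix().round(2))
s=snap('side','s3.png');t=snap('top','t3.png')
cv2.imwrite('pics/m3.png',np.hstack([cv2.resize(x,None,fx=3,fy=3,interpolation=cv2.INTER_CUBIC) for x in (s['image'][80:240,180:310],t['image'][160:320,120:250])]))"
```

```text
clock: 11.45
tool_pos: [0.5449, 0.2572, 0.1726]
eef_rot: [0.587, 0.81, -0.001, -0.001]
contact_force: [-0.1, -0.1, 0.4]
opening: 0.892
[-5.180e-01  7.400e-01  1.000e-03  1.703e+00 -2.000e-03  7.010e-01
 -1.990e-01]
(0.545, 0.26, 0.083) [0.0027 0.0012 0.0896] [[-0.31  0.95 -0.  ]
 [ 0.95  0.31 -0.  ]
 [-0.   -0.   -1.  ]]
```

View pics/m3.png

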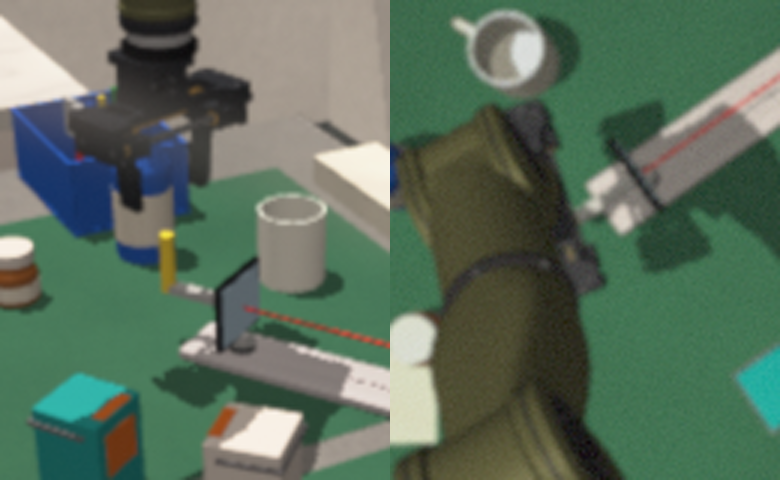

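The open fingers are above the pin on either side (side crop pin 168,260), clear of the bottle and mug. Descend and close.

```bash
python3 -m creep '[[0,0.003,0.001,0.03,0],[0,0.003,0.001,0.06,0],[0,0.003,0.001,0.088,0],[0,0.003,0.001,0.088,0],[255,0.003,0.001,0.088,0],[255,0.003,0.001,0.088,0],[255,0.003,0.001,0.088,0],[255,0.003,0.001,0.088,0],[255,0.003,0.001,0.088,0],[255,0.003,0.001,0.088,0]]' 30; python3 -m creep '[[255,0,0,0,0],[255,0,0,0,0],[255,0,0,0,0]]'; python3 -c "
from h import *
s=snap('side','s4.png')
cv2.imwrite('pics/m4.png',cv2.resize(s['image'][80:240,180:310],None,fx=3,fy=3,interpolation=cv2.INTER_CUBIC))"
```

```text
clock: 12.8
tool_pos: [0.5461, 0.2605, 0.0857]
eef_rot: [0.588, 0.809, 0.0, -0.0]
contact_force: [0.7, 1.1, -0.3]
opening: 0.343
clock: 13.18
tool_pos: [0.5462, 0.2606, 0.0857]
eef_rot: [0.588, 0.809, 0.0, 0.0]
contact_force: [0.8, 0.6, 0.1]
opening: 0.171
```

View pics/m4.png

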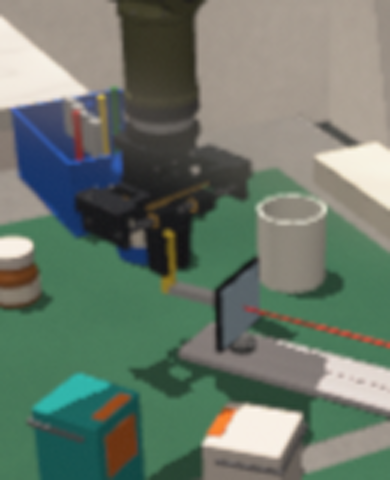

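Gripped (opening 15 mm on the 16 mm pin). Now I'll compute the arc.

```bash
python3 -c "
from h import *
st=telemetry.get_state()
y=np.radians(-55.5);u=np.array([np.cos(y),np.sin(y)]);v=np.array([-u[1],u[0]])
p=np.array(st['tool_pos'])
for q in np.array([.07,.14,.21,.28,.35,.42,.49,.57]):
    d=.09*((1-np.cos(q))*u+np.sin(q)*v); print(q,rel([*(p[:2]+d),p[2]],st).round(3))"
```

```text
0.07 [0.002 0.006 0.   ]
0.14 [0.003 0.012 0.   ]
0.21 [0.003 0.018 0.   ]
0.28 [0.004 0.025 0.   ]
0.35 [0.004 0.031 0.   ]
0.42 [0.003 0.037 0.   ]
0.49 [0.002 0.044 0.   ]
0.57 [0.    0.051 0.   ]
```

```bash
python3 -m creep '[[255,0.002,0.006,0,0],[255,0.003,0.012,0,0],[255,0.003,0.018,0,0],[255,0.004,0.025,0,0],[255,0.004,0.031,0,0],[255,0.003,0.037,0,0],[255,0.002,0.044,0,0],[255,0,0.051,0,0],[255,0,0.051,0,0],[255,0,0.051,0,0]]'; python3 -c "
from h import *
s=snap('side','s5.png');t=snap('top','t5.png')
pickle.dump({'side':s,'top':t},open('s5.pkl','wb'))
for n,x in (('s',s),('t',t)):
  cv2.imwrite('pics/m5%s.png'%n,cv2.resize(x['image'][130:270,170:310] if n=='s' else x['image'][150:290,160:310],None,fx=4.2,fy=4.2,interpolation=cv2.INTER_CUBIC))"
```

```text
clock: 14.48
tool_pos: [0.5944, 0.2761, 0.0857]
eef_rot: [0.588, 0.809, -0.0, -0.0]
contact_force: [-1.9, -2.7, 1.3]
opening: 0.172
```

View pics/m5s.png

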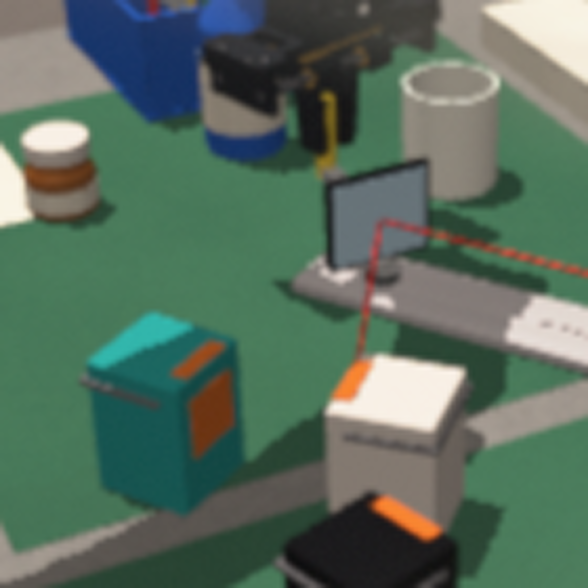

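View pics/m5t.png

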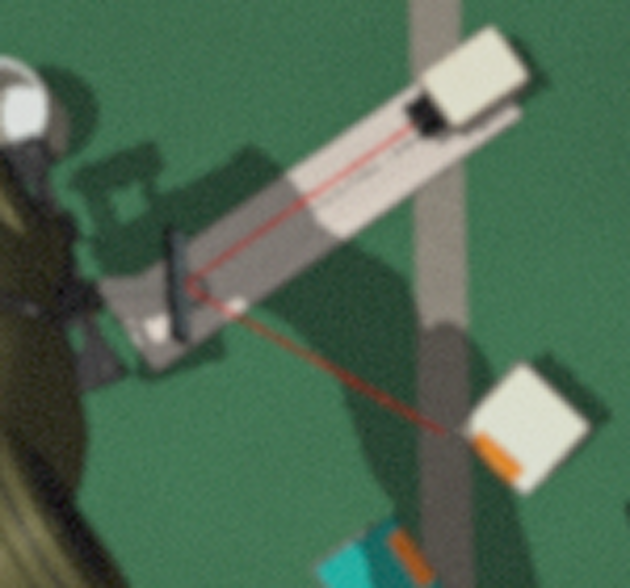

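Run:
```python
from h import *
S=pickle.load(open('s5.pkl','rb'));t=S['top'];b=t['image'].astype(int)
m=(b[:,:,2]-b[:,:,1]>18)
mk=np.zeros_like(m);mk[221:256,207:267]=m[221:256,207:267]
ys,xs=np.nonzero(mk);P=np.stack([xs,ys],1).astype(np.float32)
vx,vy,x0,y0=cv2.fitLine(P,cv2.DIST_HUBER,0,.01,.01).ravel();print(len(xs),xs.min(),xs.max(),vx,vy)
f=lambda x:atz(t,(x,y0+(x-x0)*vy/vx),.062)[:2]
A,B=f(207),f(265);d=(B-A)/np.linalg.norm(B-A)
h=cv2.cvtColor(t['image'],cv2.COLOR_BGR2HSV);o=cv2.inRange(h,np.array((4,150,100)),np.array((18,255,255)));k=np.zeros_like(o);k[248:268,268:292]=o[248:268,268:292]
yy,xx=np.nonzero(k);M=atz(t,(xx.mean(),yy.mean()),.1)[:2];print('strip',xx.mean(),yy.mean(),M)
for mark in (M,np.array([.4547,-.0459])):
    w=mark-A;print('mark',mark,'y in sight',d[0]*w[1]-d[1]*w[0],'x~',d@w, 'len',np.linalg.norm(B-A))
```

```text
110 207 265 0.8715893 0.49023673
strip 277.4468085106383 258.7659574468085 [ 0.45673723 -0.04827761]
mark [ 0.45673723 -0.04827761] y in sight 0.0005532824860972202 x~ 0.2610633321054937 len 0.21627956991344893
mark [ 0.4547 -0.0459] y in sight -0.0024115481395024507 x~ 0.2600567981518699 len 0.21627956991344893
```

The reflected line passes about 2 mm from the mark's centre. I'll hold a moment, confirm and hand in.

```bash
python3 -m creep '[[255,0,0,0,0],[255,0,0,0,0],[255,0,0,0,0],[255,0,0,0,0],[255,0,0,0,0],[255,0,0,0,0]]'; python3 -c "
from h import *
s=snap('side','s6.png')
cv2.imwrite('pics/m6.png',cv2.resize(s['image'][130:370,170:400],None,fx=2.4,fy=2.4,interpolation=cv2.INTER_CUBIC))"
```

```text
clock: 15.32
tool_pos: [0.5946, 0.2762, 0.0857]
eef_rot: [0.588, 0.809, -0.0, -0.0]
contact_force: [-2.5, -2.3, 0.8]
opening: 0.169
```

View pics/m6.png

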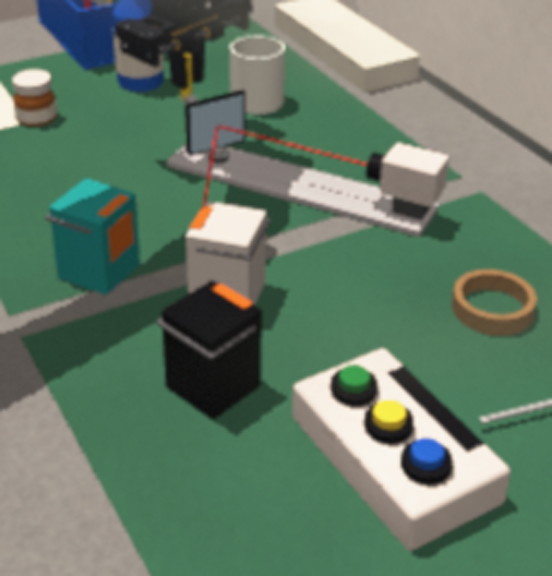

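The keys are all up (crop 353,378; 389,414; 428,455). The pin is held, the red line runs to the strip side of the white case (205,210), and nothing else has moved.

```bash
python3 -c "
from h import *
print(r.finish_job())"
```

```text
the job is handed in; nothing more can be done
None
```

I pressed the green, yellow and blue keys in that order. Then I gripped the mirror's handle, turned the mirror about 0.57 rad and handed the job in at about 15 s, still holding it. The hand-in gave no verdict.

- **Keys:** Each press stopped hard at z = 0.061, with 21–29 N on the tool. While backing off green, the force faded like a spring up to z = 0.067, which matches the 6 mm travel. The last picture shows all three keys up.
- **Sight line:** Fitted in the top view, the reflected line passes within about 2.5 mm of the mark's estimated centre, against a 20 mm allowance. I inferred the mark's position from the orange strip above it and the case's outline, because neither camera could see the mark itself.
- **Hold:** The fingers closed to 15 mm on the 16 mm pin, with about 3.4 N sideways on the tool. The tool moved only about 0.2 mm between the last two readings.
- **Disturbance:** The last picture shows the white case still in place. The bystanders in that crop look unmoved; the hammer and the screwdriver's handle were outside it.

Two measurements disagreed:
- Triangulating the key tops gave 0.063 m, but touching them showed 0.067 m.
- The marked wall is turned about 70° away from the mirror, so "roughly to the mirror" fits poorly. It is still the only white case.

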